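Seat a pin against the stop of a V-groove welding fixture

ROBOT

A 6-joint arm with a two-finger parallel gripper is mounted at the origin on a cart in front of the work surface, level with it; the furniture and walls round the work are solid. World frame = base frame: x ahead of the robot, y to its left, z up, the work surface at z = 0. Lengths are in mm, angles in rad, forces in N, time in s.
With the tool pointing down it reaches from about 350 to 775 mm from the base axis. Payload 7.3 kg.
Tool frame: the origin (TCP) lies between the finger pads; the fingertips stand 25 mm ahead of it and the grasp point (between the pads) lies 6 mm ahead of it; z points along the fingers, y is the line along which they close (so a half turn about z gives the same grasp; the last joint's range is limited). The gripper opens to 92 mm and grips with 3 to 60 N. Pads are 19 mm wide; open, the fingers measure 130 mm over their backs; the gripper's body (75 mm by 190 mm) begins 47 mm behind the grasp point.
Start: joints at [-1.303, 0.342, 1.524, -0, 1.275, -0.146], TCP at [211.121, -480.698, 251.741] pointing down, gripper open.
Joint ranges: [-2.53, 2.53], [-0.77, 2.02], [0.04, 2.7], [-1, 4.14], [0.28, 2.66], [-3.11, 3.11]. Speed limits (rad/s): [2.57, 2.57, 3.14, 3.14, 3.14, 3.14].

INTERFACE

Orientations are given as [roll, pitch, yaw] about the fixed x, y, z axes, in that order (R = Rz(yaw) Ry(pitch) Rx(roll)).
In Python, from plant import bot gives the robot as it stands.
- The arm moves only by the tool play_rows, never from a script. Its argument "commands" is a list of rows, each an object of numbers: "x", "y", "z": the shift along the tool's x, y, z in m; "twist": the turn about the tool's z in degrees. In form: [{"x": .., "y": .., "z": .., "twist": ..}, ...]. A call has exactly 8 rows; each row is the pose to reach, as a shift and turn from the pose commanded when the call began, along the tool's axes at that moment; what a row does not reach only later rows make up. A row lasts 1/10 s, in which the tool goes at most 50 mm and 8.59 degrees, less where a joint would pass 70% of its speed; a pose out of reach is approached as far as the arm can. A call with a gripper value outside its range is refused whole. "jaw" is the closure, from 0 (fully open) to 1 (shut), set as the call begins (left out, the last holds). The fingers move at their own pace and stop on an object; the grip force is fixed at half the most. Time passes only in rows, so rows that repeat a pose let the fingers close, or fill a call up. It gives the time, the measured TCP pose, the force, the opening and the grip force at its end, in the units of the state.
- bot.get_obs(): the state, without advancing time (a new reading comes with each control period).
- bot.capture(name): name is "scene" or "top" or "wrist"; returns a dict with "pixels" (480x640x3 uint8, red, green, blue), "fx", "fy", "cx", "cy" (pixels), "eye" and "rotation" of the camera in the world. Camera axes: x right, y down, z forward; pixel columns grow to the right and rows downward; lengths in mm; the calibration is good to about 2 mm. A picture is of the moment at which its call begins. There is no depth.
- bot.close_job(): hands the job in; it is judged then, once.
The state is a dict: "time": time; "joint_positions": joint angles; "dq": joint speeds; "tau": joint torques, N m; "tool_pos": TCP position; "tcp_rot": TCP orientation; "contact_force": force on the tool from outside, world axes, zero at the start; "moment": the same for the moment, N m; "grip_width": finger opening in mm; "finger_force": force on a finger pad.
Only numpy, scipy, OpenCV 4.12 (cv2) and the standard library are available. Lean on these libraries where they do the work, as an engineer would, in place of code of your own. Each camera call takes 0.05 s, during which the arm holds its last target. There are 200 camera calls.

TASK

Take the brass pin from its grey rest, lay it in the V-groove of the fixture clear of the red plunger, and let go of it. Then push it by its end along the groove until it has pressed the plunger in and sits fully home against the hard stop: press it there gently but firmly, with about 6 to 10 newtons, for half a second, never hard. Leave it lying in the groove against the stop, and leave the other parts on the bench alone.

Things in the scene. Friction and masses are not known exactly. Their poses are not given: they have to be found in the camera images.
- pin: Brass-coloured round pin with two thin dark bands, diameter 22 mm, length 80 mm, about 0.26 kg (varies by a third). Origin at its middle, x along its axis (both ends are alike, and it may be rolled to any angle about its axis). It starts lying in pin_rest.
- pin_rest: Grey fixed rest with a short V on top, 66 x 60 mm footprint. Origin at the centre of its underside, on the worktop, z up. The pin lies in it along the rest's x axis, with the pin's axis 32 mm above the worktop; the V's edges end 4 mm below the pin's axis, so the upper half of the pin is free for fingers.
- v_fixture: Fixed aluminium plate (236 x 74 mm) with a dark V-rail. Origin on the worktop under the groove's line, z up, x along the groove toward the stop. The groove is straight at y = 0, from x = -110 mm (open end) to +62 mm. A pin in it has its axis 36 mm above the worktop; the V's edges are 4 mm below that axis, its mouth is 23 mm wide, and nothing beside it is higher.
- stop_block: Blue block, 22 x 46 mm, 62 mm high with its screw head, fixed at x = +65 to +87 mm of v_fixture. Origin on the worktop under its centre, axes as v_fixture. From it a steel stop sleeve (17 mm diameter, in line with the pin) stands out toward the pin, clamped rigid at another length each time: its flat hard face is somewhere from x = +15 to +45 mm of v_fixture, not measured.
- plunger (a joint): Red plunger, 7 mm diameter, in the middle of the sleeve's hard face, pushed in by the pin's end. 0 m: it stands 6 mm out of the face; 0.006 m: flush, the pin touches the stop and the push rises steeply. Its spring is weak (0.2 to 0.4 N), less than the pin's friction in the groove (roughly 1 to 3 N), so the pin stays where it is left.
- ring_big: Bystander: loose steel ring, 66 mm across, 20 mm high; origin at the centre of its underside.
- brass_bush: Bystander: loose flanged brass bush, 42 mm across, 26 mm high; origin at the centre of its underside.
- sleeve_tall: Bystander: loose upright steel sleeve, 35 mm across, 62 mm high; origin at the centre of its underside.
- sleeve_short: Bystander: loose upright steel sleeve, 31 mm across, 26 mm high; origin at the centre of its underside.
Mind the look-alikes: they are no part of the job. What is shaped like the pin but blue is not meant.

How it is judged:
By the outcome, as a careful person would: the job done as asked, in the order asked, and still so for the second after the job is handed in, with the robot touching nothing.
It also fails if it takes over 70 s, if anything falls off the work surface, if the arm or the gripper's body presses on something with over 40 N, if the wrist force passes 120 N, or if a joint passes its speed limit or range.

## Working session

There is one attempt and no reset: what is moved stays moved. The work goes in short steps, Python scripts to look and compute and a tool call to move; the robot and the scene stay as the last step left them, time stands still between calls to the robot, and variables do not carry over. Pictures are saved under pics/ and viewed, at most 10 in all, crops included, and the job is handed in when it is done.

Besides the shell and the picture viewer there is one more tool, called after "Call:" as name(argument=value, ...) on one line, values as JSON. play_rows: Moves the arm, as the interface text tells. Its arguments: {"type":"object","properties":{"commands":{"type":"array"},"jaw":{"type":"number"}},"required":["commands"]}

```bash
mkdir -p pics; ls; cat > h.py <<'E'
import numpy as np, cv2
from plant import bot
def cap(n,f):
    c=bot.capture(n); cv2.imwrite(f'pics/{f}.png',cv2.cvtColor(np.asarray(c['pixels']),cv2.COLOR_RGB2BGR)); 
    import pickle; pickle.dump(c,open(f'pics/{f}.pkl','wb')); return c
def ray(c,u,v,z):
    d=np.array(c['rotation'])@np.array([(u-c['cx'])/c['fx'],(v-c['cy'])/c['fy'],1]); e=np.array(c['eye']); return e+d*(z-e[2])/d[2]
def proj(c,p):
    q=np.array(c['rotation']).T@(np.array(p)-np.array(c['eye'])); return q[0]/q[2]*c['fx']+c['cx'],q[1]/q[2]*c['fy']+c['cy']
E
python3 - <<'E'
from h import *
for n in('top','scene'):
    c=cap(n,n+'0'); print(n,c['fx'],c['eye'],np.round(c['rotation'],3).tolist())
print(bot.get_obs())
E
```

```text
pics
top 540.2753272625711 [422.29567714 -74.62768651 982.05253732] [-2.925, 0.002, -1.516]
scene 539.6448109880515 [242.82645407 502.17016249 671.56521406] [-2.28, -0.007, -2.561]
{'time': 0.1, 'joint_positions': array([-1.30298937e+00,  3.42654740e-01,  1.52489376e+00, -3.36176933e-05,
        1.27539847e+00, -1.46017299e-01]), 'dq': array([ 0.00265327, -0.00182632, -0.00141178, -0.00050572,  0.00119345,
       -0.0015083 ]), 'tau': array([ 1.81714935e-03, -4.32004309e+01, -2.44695139e+01,  7.18577486e-02,
        5.26123925e-02, -4.90028515e-05]), 'tool_pos': array([ 211.02802535, -480.37332993,  251.12323563]), 'tcp_rot': array([-3.14024807e+00, -1.65246161e-04,  4.13833951e-01]), 'contact_force': array([-0.36713788, -0.31601106,  0.48233184]), 'moment': array([ 0.0383875 ,  0.01675273, -0.0192406 ]), 'finger_force': 0.0, 'grip_width': 91.92449446801831}
```

```bash
cat >> h.py <<'E'
from scipy.spatial.transform import Rotation as Ro
def rm(a): return Ro.from_euler('xyz',a).as_matrix()
def ray(c,u,v,z):
    d=rm(c['rotation'])@np.array([(u-c['cx'])/c['fx'],(v-c['cy'])/c['fy'],1]); e=np.array(c['eye']); return e+d*(z-e[2])/d[2]
def proj(c,p):
    q=rm(c['rotation']).T@(np.array(p)-np.array(c['eye'])); return q[0]/q[2]*c['fx']+c['cx'],q[1]/q[2]*c['fy']+c['cy']
E
```

```text
(no output)
```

View pics/top0.png

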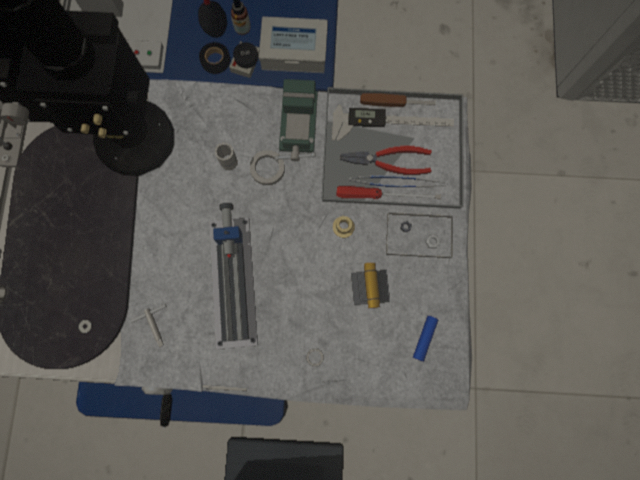

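View pics/scene0.png

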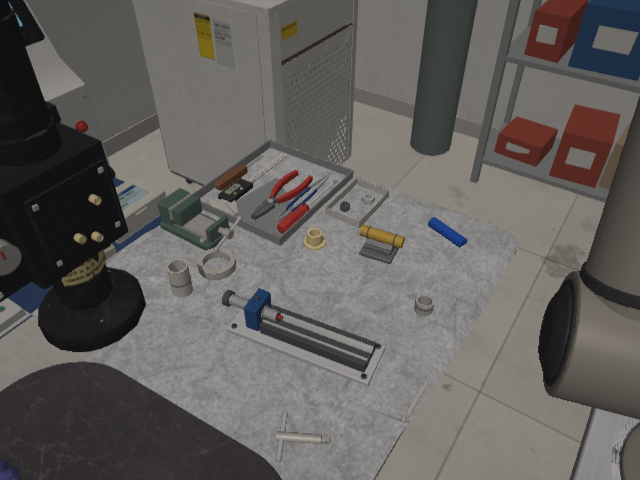

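The top view shows the pin near (372,285) in its rest. The fixture runs from its open end near (238,343) to the blue stop at (227,235), with the red plunger at about (229,253). Next I measure these.

```bash
python3 - <<'E'
from h import *
import pickle
def mask(c,lo,hi,box,smin=0):
    h=cv2.cvtColor(c['pixels'],cv2.COLOR_RGB2HSV); m=cv2.inRange(h,lo,hi); o=np.zeros_like(m); x0,y0,x1,y1=box; o[y0:y1,x0:x1]=m[y0:y1,x0:x1]; return o
c=pickle.load(open('pics/top0.pkl','rb'))
def rect(m):
    ks=max(cv2.findContours(m,0,2)[0],key=cv2.contourArea); return cv2.minAreaRect(ks),ks
m=mask(c,(12,110,60),(30,255,255),(345,250,395,320)); r,k=rect(m); print('pin',r)
b=cv2.boxPoints(r); P=np.array([ray(c,*p,36) for p in b]); print(P.round(1)); print('ctr',P.mean(0), [np.linalg.norm(P[i]-P[i-1]).round(1) for i in range(4)])
e=[P[i]-P[i-1] for i in range(4)]; l=max(e,key=np.linalg.norm); print('yaw',np.degrees(np.arctan2(l[1],l[0])))
m=mask(c,(105,120,50),(125,255,255),(200,200,250,260)); r,k=rect(m); print('blue',r, ray(c,*r[0],50))
m=mask(c,(0,120,80),(8,255,255),(215,240,245,265)); print('red',np.argwhere(m).mean(0)[::-1] if m.any() else None)
if m.any(): print(ray(c,*np.argwhere(m).mean(0)[::-1],36))
for uv in [(222,345),(256,342)]: print(uv,ray(c,*uv,12))
s=pickle.load(open('pics/scene0.pkl','rb'))
a=cv2.resize(c['pixels'][190:360,190:400],None,fx=3.5,fy=3.5,interpolation=cv2.INTER_CUBIC); cv2.imwrite('pics/t1.png',a[:,:,::-1])
E
```

```text
pin ((371.32318115234375, 284.9085693359375), (44.72477722167969, 11.705742835998535), 83.6598129272461)
[[ 591.  -151.7   36. ]
 [ 594.5 -172.2   36. ]
 [ 516.3 -183.2   36. ]
 [ 512.9 -163.1   36. ]]
ctr [ 553.65751226 -167.5542288    36.        ] [np.float64(78.9), np.float64(20.8), np.float64(79.0), np.float64(20.5)]
yaw -171.98864612816465
blue ((225.95294189453125, 232.88821411132812), (10.967599868774414, 24.312789916992188), 85.60128784179688) [629.91210513  93.81685121  50.        ]
red [228.5 255. ]
[592.96557614  88.18482057  36.        ]
(222, 345) [435.79286355  89.4450731   12.        ]
(256, 342) [444.26430139  29.98638463  12.        ]
```

View pics/t1.png

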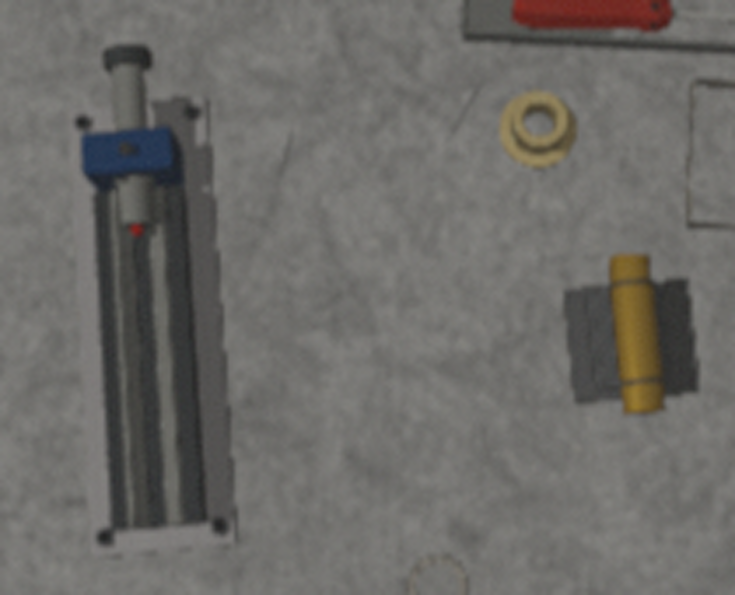

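The crop shows the sleeve and plunger along the groove, with the plunger at crop (137,230), and the pin lying in its rest. I'll go above the pin and look from close by.

```bash
cat >> h.py <<'E'
def go(p,yawdeg):
    o=bot.get_obs(); R=rm(o['tcp_rot']); d=R.T@(np.array(p)-o['tool_pos']); w=np.degrees(o['tcp_rot'][2])-yawdeg
    print('t',o['time'],'at',o['tool_pos'].round(1),np.degrees(o['tcp_rot']).round(2),'F',o['contact_force'].round(1),'shift mm',d.round(1),'twist',round(w,2),'w',round(o['grip_width'],1))
E
python3 -c "
from h import *
go((553,-167,190),8)"
```

```text
t 0.1 at [ 211.  -480.4  251.1] [-1.7992e+02 -1.0000e-02  2.3710e+01] F [-0.4 -0.3  0.5] shift mm [ 439.1 -149.3   61.4] twist 15.71 w 91.9
```

Call:
play_rows(commands=[{"x": 0.044, "y": -0.015, "z": 0.006, "twist": 1.6}, {"x": 0.088, "y": -0.03, "z": 0.012, "twist": 3.2}, {"x": 0.132, "y": -0.045, "z": 0.018, "twist": 4.8}, {"x": 0.176, "y": -0.06, "z": 0.024, "twist": 6.4}, {"x": 0.22, "y": -0.075, "z": 0.03, "twist": 8}, {"x": 0.264, "y": -0.09, "z": 0.036, "twist": 9.6}, {"x": 0.308, "y": -0.105, "z": 0.042, "twist": 11.2}, {"x": 0.352, "y": -0.12, "z": 0.048, "twist": 12.8}], jaw=0)

```text
time: 0.9
tool_pos: [486.2, -227.7, 203.2]
tcp_rot: [-3.141, 0.0, 0.189]
contact_force: [0.1, -1.5, -0.3]
grip_width: 91.6
finger_force: 0.0
```

```bash
python3 -c "
from h import *
go((553,-167,190),8)"
```

```text
t 0.9 at [ 486.2 -227.7  203.2] [-1.7999e+02  2.0000e-02  1.0840e+01] F [ 0.1 -1.5 -0.3] shift mm [ 77.  -47.   13.2] twist 2.84 w 91.6
```

Call:
play_rows(commands=[{"x": 0.03, "y": -0.018, "z": 0.005, "twist": 1}, {"x": 0.06, "y": -0.036, "z": 0.01, "twist": 2}, {"x": 0.077, "y": -0.047, "z": 0.013, "twist": 2.8}, {"x": 0.077, "y": -0.047, "z": 0.013, "twist": 2.8}, {"x": 0.077, "y": -0.047, "z": 0.013, "twist": 2.8}, {"x": 0.077, "y": -0.047, "z": 0.013, "twist": 2.8}, {"x": 0.077, "y": -0.047, "z": 0.013, "twist": 2.8}, {"x": 0.077, "y": -0.047, "z": 0.013, "twist": 2.8}])

```text
time: 1.7
tool_pos: [551.4, -169.4, 191.0]
tcp_rot: [3.141, -0.0, 0.14]
contact_force: [-0.2, 0.2, 0.1]
grip_width: 91.9
finger_force: 0.0
```

```bash
python3 - <<'E'
from h import *
c=cap('wrist','w1'); print(c['eye'],c['rotation'],c['fx'])
go((553.7,-167.6,54),8)
h=cv2.cvtColor(c['pixels'],cv2.COLOR_RGB2HSV); m=cv2.inRange(h,(12,110,60),(30,255,255))
for k in cv2.findContours(m,0,2)[0]:
    if cv2.contourArea(k)>300:
        r=cv2.minAreaRect(k); P=np.array([ray(c,*p,32) for p in cv2.boxPoints(r)]); e=[P[i]-P[i-1] for i in range(4)]; l=max(e,key=np.linalg.norm)
        print(r,P.mean(0).round(1),[round(np.linalg.norm(x),1) for x in e],np.degrees(np.arctan2(l[1],l[0])))
E
```

```text
[ 625.93606803 -158.65748615  324.56140173] [ 2.86006466e+00  9.39229352e-04 -1.43116218e+00] 345.4260938962639
t 1.75 at [ 551.5 -169.3  191. ] [ 1.7998e+02 -2.0000e-02  8.0400e+00] F [ 0.6  0.2 -0.5] shift mm [  2.3  -1.4 137. ] twist 0.04 w 91.8
((471.5, 379.0), (12.0, 335.0), 90.0) [ 414.2 -342.5   32. ] [np.float64(14.3), np.float64(333.7), np.float64(14.7), np.float64(337.6)] 98.04505753397201
((509.384521484375, 330.7453308105469), (60.022010803222656, 29.167320251464844), 82.303955078125) [ 471.8 -364.6   32. ] [np.float64(67.0), np.float64(26.7), np.float64(66.9), np.float64(28.1)] 22.608543468347726
((128.6843719482422, 330.5157775878906), (29.34952735900879, 60.06547164916992), 4.899092674255371) [420.9  -2.8  32. ] [np.float64(28.6), np.float64(66.7), np.float64(27.1), np.float64(66.7)] -5.5323569665072
((318.0, 223.0), (56.0, 24.0), 90.0) [ 551.9 -168.    32. ] [np.float64(50.4), np.float64(20.5), np.float64(50.4), np.float64(21.5)] 7.405846404670047
((317.5, 184.0), (18.0, 25.0), 90.0) [ 586.  -162.8   32. ] [np.float64(15.2), np.float64(21.0), np.float64(15.2), np.float64(21.3)] 98.00922294180168
```

View pics/w1.png

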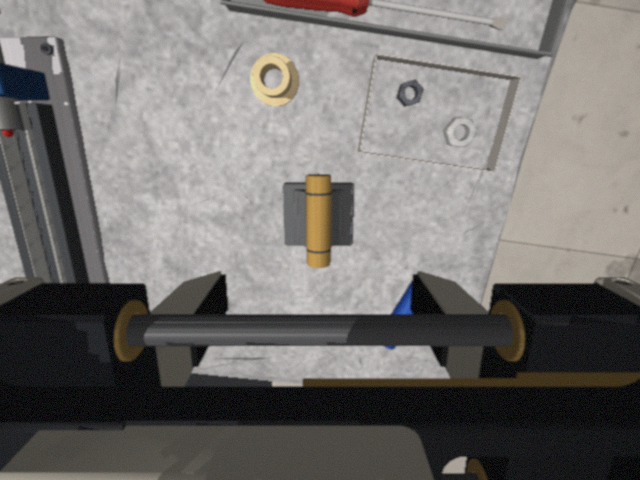

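The wrist view shows the pin at (318,220) between the open fingers, with its axis at y ≈ -168 and yaw 8°, which agrees with the top view. I'll descend.

Call:
play_rows(commands=[{"x": 0.001, "y": -0.001, "z": 0.02, "twist": 0}, {"x": 0.002, "y": -0.001, "z": 0.05, "twist": 0}, {"x": 0.002, "y": -0.001, "z": 0.08, "twist": 0}, {"x": 0.002, "y": -0.001, "z": 0.1, "twist": 0}, {"x": 0.002, "y": -0.001, "z": 0.115, "twist": 0}, {"x": 0.002, "y": -0.001, "z": 0.125, "twist": 0}, {"x": 0.002, "y": -0.001, "z": 0.13, "twist": 0}, {"x": 0.002, "y": -0.001, "z": 0.13, "twist": 0}])

```text
time: 2.55
tool_pos: [553.6, -167.4, 60.5]
tcp_rot: [-3.141, 0.0, 0.141]
contact_force: [-0.3, 0.9, 0.1]
grip_width: 91.9
finger_force: 0.0
```

```bash
python3 -c "
from h import *
go((553.7,-167.7,55),8)"
```

```text
t 2.55 at [ 553.6 -167.4   60.5] [-1.7999e+02  2.0000e-02  8.1000e+00] F [-0.3  0.9  0.1] shift mm [0.1 0.3 5.5] twist 0.1 w 91.9
```

Call:
play_rows(commands=[{"x": 0, "y": 0, "z": 0.003, "twist": 0}, {"x": 0, "y": 0, "z": 0.0055, "twist": 0}, {"x": 0, "y": 0, "z": 0.0055, "twist": 0}, {"x": 0, "y": 0, "z": 0.0055, "twist": 0}, {"x": 0, "y": 0, "z": 0.0055, "twist": 0}, {"x": 0, "y": 0, "z": 0.0055, "twist": 0}, {"x": 0, "y": 0, "z": 0.0055, "twist": 0}, {"x": 0, "y": 0, "z": 0.0055, "twist": 0}], jaw=0.6)

```text
time: 3.35
tool_pos: [553.8, -167.3, 55.3]
tcp_rot: [3.141, -0.0, 0.141]
contact_force: [-0.0, 0.7, 0.1]
grip_width: 37.6
finger_force: 0.0
```

Call:
play_rows(commands=[{"x": 0, "y": 0, "z": 0, "twist": 0}, {"x": 0, "y": 0, "z": 0, "twist": 0}, {"x": 0, "y": 0, "z": 0, "twist": 0}, {"x": 0, "y": 0, "z": 0, "twist": 0}, {"x": 0, "y": 0, "z": 0, "twist": 0}, {"x": 0, "y": 0, "z": 0, "twist": 0}, {"x": 0, "y": 0, "z": 0, "twist": 0}, {"x": 0, "y": 0, "z": 0, "twist": 0}], jaw=1)

```text
time: 4.15
tool_pos: [554.1, -168.1, 55.5]
tcp_rot: [3.14, -0.001, 0.141]
contact_force: [-0.5, -5.6, 0.3]
grip_width: 21.0
finger_force: 30.0
```

Call:
play_rows(commands=[{"x": 0, "y": 0, "z": -0.003, "twist": 0}, {"x": 0, "y": 0, "z": -0.008, "twist": 0}, {"x": 0, "y": 0, "z": -0.02, "twist": 0}, {"x": 0, "y": 0, "z": -0.04, "twist": 0}, {"x": 0, "y": 0, "z": -0.065, "twist": 0}, {"x": 0, "y": 0, "z": -0.085, "twist": 0}, {"x": 0, "y": 0, "z": -0.1, "twist": 0}, {"x": 0, "y": 0, "z": -0.1, "twist": 0}])

```text
time: 4.95
tool_pos: [554.9, -167.5, 158.2]
tcp_rot: [3.139, -0.004, 0.142]
contact_force: [0.5, -0.1, -2.7]
grip_width: 21.1
finger_force: 30.0
```

```bash
python3 -c "
from h import *
go((520,75,155),8)"
```

```text
t 4.95 at [ 554.9 -167.5  158.2] [179.86  -0.25   8.12] F [ 0.5 -0.1 -2.7] shift mm [  -0.3 -245.     2.6] twist 0.12 w 21.1
```

Call:
play_rows(commands=[{"x": 0, "y": -0.025, "z": 0, "twist": 0}, {"x": 0, "y": -0.06, "z": 0, "twist": 0}, {"x": 0, "y": -0.1, "z": 0, "twist": 0}, {"x": 0, "y": -0.14, "z": 0, "twist": 0}, {"x": 0, "y": -0.18, "z": 0, "twist": 0}, {"x": 0, "y": -0.215, "z": 0, "twist": 0}, {"x": 0, "y": -0.235, "z": 0, "twist": 0}, {"x": 0, "y": -0.245, "z": 0, "twist": 0}])

```text
time: 5.75
tool_pos: [518.1, 77.2, 154.7]
tcp_rot: [-3.141, 0.001, 0.144]
contact_force: [0.2, -1.4, -1.8]
grip_width: 21.4
finger_force: 30.0
```

```bash
python3 - <<'E'
from h import *
c=cap('wrist','w2'); print(c['eye'],c['rotation'])
go((520,75,155),8)
E
```

```text
[592.84661514  88.129791   288.09542219] [ 2.85837166e+00  1.77844638e-03 -1.42760344e+00]
t 5.8 at [518.2  77.5 154.7] [-1.7995e+02  7.0000e-02  8.2300e+00] F [-1.3  0.7 -2.6] shift mm [ 1.4  2.8 -0.3] twist 0.23 w 20.8
```

View pics/w2.png

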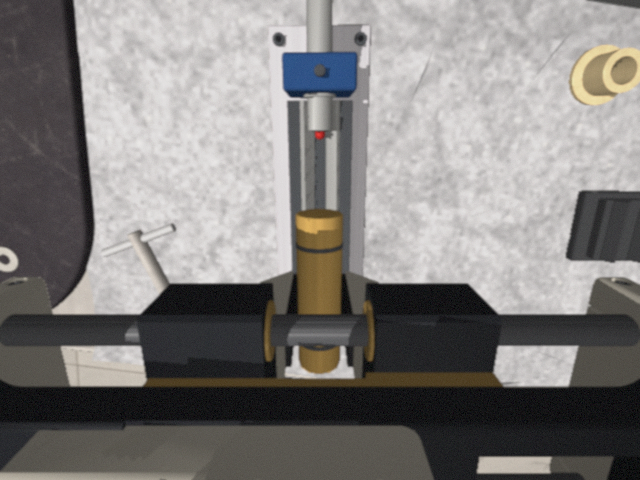

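The pin is held in line with the groove. In this view the pin is near column 319, the plunger is at (320,134) and the groove lips are near columns 303–338. I'll put numbers to the lateral offset.

```bash
python3 - <<'E'
from h import *
import pickle
c=pickle.load(open('pics/w2.pkl','rb')); p=c['pixels']
print(c['cx'],c['cy'])
g=p.mean(2)
for r in (152,170,190): print(r,g[r-2:r+3,284:362].mean(0).astype(int).tolist())
h=cv2.cvtColor(p,cv2.COLOR_RGB2HSV)
m=cv2.inRange(h,(0,150,80),(8,255,255)); m[:100]=0;m[160:]=0; q=np.argwhere(m); print('red',q.mean(0),q.min(0),q.max(0))
for uv,z in [((q[:,1].mean(),q[:,0].mean()),36),((320,70),62)]: print(uv,ray(c,*uv,z).round(1))
for r in (152,190):
  for u in (302,320,338): print(r,u,ray(c,u,r,32).round(1))
m=cv2.inRange(h,(12,110,60),(30,255,255))
for r in (225,235,260,270,280): 
  u=np.where(m[r,280:360])[0]+280; print(r,u.min(),u.max(),ray(c,u.mean(),r,131).round(1))
print('face', [ray(c,320,r,36).round(1) for r in (128,130,132)])
E
```

```text
318.90295454031383 234.60654187230307
152 [221, 222, 222, 212, 173, 121, 90, 84, 84, 83, 85, 83, 85, 84, 84, 93, 124, 155, 168, 168, 140, 112, 102, 103, 106, 110, 111, 111, 112, 110, 99, 90, 85, 86, 86, 86, 86, 87, 87, 84, 92, 115, 146, 167, 175, 177, 175, 177, 180, 181, 184, 178, 155, 126, 107, 99, 91, 86, 86, 84, 84, 83, 83, 85, 84, 84, 86, 105, 126, 139, 140, 142, 139, 141, 144, 144, 146, 145]
170 [220, 221, 222, 218, 192, 145, 102, 84, 86, 83, 85, 85, 85, 84, 86, 91, 116, 148, 166, 165, 146, 122, 113, 108, 107, 107, 107, 109, 109, 106, 91, 82, 83, 86, 87, 85, 87, 86, 86, 87, 91, 117, 148, 167, 173, 175, 175, 177, 177, 180, 180, 175, 147, 115, 102, 96, 90, 85, 86, 85, 83, 85, 84, 85, 86, 83, 91, 117, 136, 140, 141, 140, 141, 141, 145, 145, 145, 147]
190 [220, 219, 221, 222, 212, 175, 125, 91, 84, 85, 84, 84, 85, 85, 86, 86, 103, 139, 164, 167, 160, 137, 116, 111, 110, 109, 108, 107, 107, 103, 87, 76, 79, 86, 87, 87, 88, 87, 87, 85, 91, 115, 147, 169, 173, 173, 175, 176, 176, 178, 180, 171, 147, 112, 94, 88, 86, 85, 84, 84, 85, 83, 84, 85, 85, 86, 98, 122, 136, 140, 138, 141, 142, 145, 144, 144, 145, 145]
red [134.67307692 319.23076923] [132 315] [138 323]
(np.float64(319.2307692307692), np.float64(134.67307692307693)) [592.4  88.3  36. ]
(320, 70) [629.3  93.1  62. ]
152 302 [578.7  98.9  32. ]
152 320 [580.6  86.   32. ]
152 338 [582.5  73.2  32. ]
190 302 [551.4  95.3  32. ]
190 320 [553.3  82.1  32. ]
190 338 [555.3  68.8  32. ]
225 296 341 [552.2  82.7 131. ]
235 297 341 [547.4  81.8 131. ]
260 297 340 [534.9  80.2 131. ]
270 298 340 [529.7  79.3 131. ]
280 297 341 [524.5  78.5 131. ]
face [array([596.9,  88.4,  36. ]), array([595.6,  88.2,  36. ]), array([594.3,  88. ,  36. ])]
```

Call:
play_rows(commands=[{"x": 0.005, "y": 0, "z": 0, "twist": 0}, {"x": 0.011, "y": 0, "z": 0.01, "twist": 0}, {"x": 0.011, "y": 0, "z": 0.03, "twist": 0}, {"x": 0.011, "y": 0, "z": 0.055, "twist": 0}, {"x": 0.011, "y": 0, "z": 0.075, "twist": 0}, {"x": 0.011, "y": 0, "z": 0.085, "twist": 0}, {"x": 0.011, "y": 0, "z": 0.09, "twist": 0}, {"x": 0.011, "y": 0, "z": 0.09, "twist": 0}])

```text
time: 6.6
tool_pos: [530.3, 76.3, 64.7]
tcp_rot: [3.142, 0.001, 0.141]
contact_force: [-1.1, -0.6, -0.6]
grip_width: 21.1
finger_force: 30.0
```

```bash
python3 - <<'E'
from h import *
go((529.4,78.9,59.5),8.1)
c=cap('scene','s2'); 
u,v=map(int,proj(c,(540,80,36))); print(u,v); a=c['pixels'][max(v-90,0):v+90,max(u-110,0):u+110]; cv2.imwrite('pics/s2c.png',cv2.resize(a,None,fx=3,fy=3,interpolation=cv2.INTER_CUBIC)[:,:,::-1])
E
```

```text
t 6.6 at [530.3  76.3  64.7] [1.80e+02 3.00e-02 8.06e+00] F [-1.1 -0.6 -0.6] shift mm [-0.5 -2.7  5.2] twist -0.04 w 21.1
310 328
```

View pics/s2c.png

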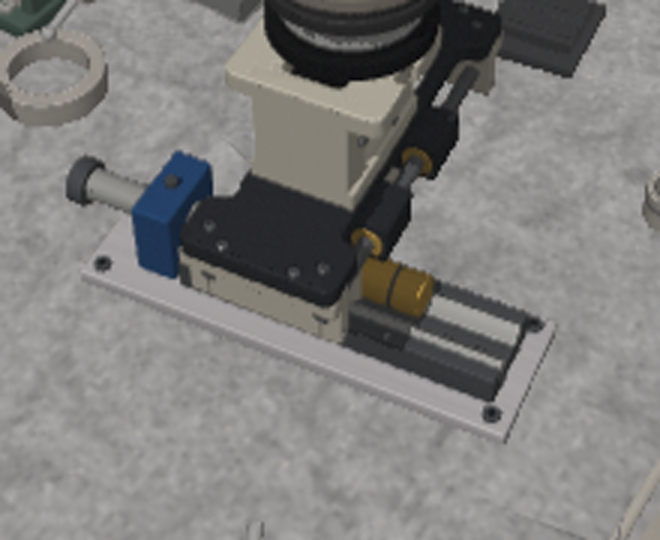

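The scene crop shows the pin over the groove, aligned, with its rear end at crop (425,290). I'll lower it gently.

Call:
play_rows(commands=[{"x": 0, "y": -0.001, "z": 0.001, "twist": 0}, {"x": 0, "y": -0.001, "z": 0.002, "twist": 0}, {"x": 0, "y": -0.001, "z": 0.003, "twist": 0}, {"x": 0, "y": -0.001, "z": 0.003, "twist": 0}, {"x": 0, "y": -0.001, "z": 0.003, "twist": 0}, {"x": 0, "y": -0.001, "z": 0.003, "twist": 0}, {"x": 0, "y": -0.001, "z": 0.003, "twist": 0}, {"x": 0, "y": -0.001, "z": 0.003, "twist": 0}])

```text
time: 7.45
tool_pos: [529.9, 77.8, 62.2]
tcp_rot: [3.142, 0.0, 0.142]
contact_force: [-0.1, -0.8, -2.0]
grip_width: 20.7
finger_force: 30.0
```

```bash
python3 -c "
from h import *
go((529.4,78.9,59.5),8.1)"
```

```text
t 7.45 at [529.9  77.8  62.2] [180.     0.     8.11] F [-0.1 -0.8 -2. ] shift mm [-0.3 -1.2  2.7] twist 0.01 w 20.7
```

Call:
play_rows(commands=[{"x": 0, "y": -0.001, "z": 0.0005, "twist": 0}, {"x": 0, "y": -0.001, "z": 0.001, "twist": 0}, {"x": 0, "y": -0.001, "z": 0.0015, "twist": 0}, {"x": 0, "y": -0.001, "z": 0.002, "twist": 0}, {"x": 0, "y": -0.001, "z": 0.002, "twist": 0}, {"x": 0, "y": -0.001, "z": 0.002, "twist": 0}, {"x": 0, "y": -0.001, "z": 0.002, "twist": 0}, {"x": 0, "y": -0.001, "z": 0.002, "twist": 0}])

```text
time: 8.25
tool_pos: [529.8, 78.8, 60.2]
tcp_rot: [3.141, -0.0, 0.142]
contact_force: [-0.1, -0.8, -2.4]
grip_width: 21.1
finger_force: 30.0
```

Not in contact yet, so I'll go down a little more.

Call:
play_rows(commands=[{"x": 0, "y": 0, "z": 0.0005, "twist": 0}, {"x": 0, "y": 0, "z": 0.0008, "twist": 0}, {"x": 0, "y": 0, "z": 0.0008, "twist": 0}, {"x": 0, "y": 0, "z": 0.0008, "twist": 0}, {"x": 0, "y": 0, "z": 0.0008, "twist": 0}, {"x": 0, "y": 0, "z": 0.0008, "twist": 0}, {"x": 0, "y": 0, "z": 0.0008, "twist": 0}, {"x": 0, "y": 0, "z": 0.0008, "twist": 0}])

```text
time: 9.05
tool_pos: [530.0, 78.6, 59.6]
tcp_rot: [3.141, -0.0, 0.142]
contact_force: [0.4, -3.1, 1.7]
grip_width: 20.9
finger_force: 30.0
```

Call:
play_rows(commands=[{"x": 0, "y": 0.0004, "z": 0, "twist": 0}, {"x": 0, "y": 0.0004, "z": 0, "twist": 0}, {"x": 0, "y": 0.0004, "z": 0, "twist": 0}, {"x": 0, "y": 0.0004, "z": 0, "twist": 0}, {"x": 0, "y": 0.0004, "z": 0, "twist": 0}, {"x": 0, "y": 0.0004, "z": 0, "twist": 0}, {"x": 0, "y": 0.0004, "z": 0, "twist": 0}, {"x": 0, "y": 0.0004, "z": 0, "twist": 0}], jaw=0.55)

```text
time: 9.85
tool_pos: [529.8, 78.4, 59.4]
tcp_rot: [3.142, 0.0, 0.141]
contact_force: [1.2, 0.3, 0.2]
grip_width: 41.4
finger_force: 0.0
```

Call:
play_rows(commands=[{"x": 0, "y": 0, "z": -0.005, "twist": 0}, {"x": 0, "y": 0, "z": -0.015, "twist": 0}, {"x": -0.005, "y": 0, "z": -0.04, "twist": 0}, {"x": -0.02, "y": 0, "z": -0.07, "twist": 0}, {"x": -0.04, "y": 0, "z": -0.09, "twist": 0}, {"x": -0.06, "y": 0, "z": -0.1, "twist": 0}, {"x": -0.075, "y": 0, "z": -0.1, "twist": 0}, {"x": -0.08, "y": 0, "z": -0.1, "twist": 0}])

```text
time: 10.65
tool_pos: [449.7, 67.0, 160.6]
tcp_rot: [3.141, -0.001, 0.141]
contact_force: [0.1, 0.6, -0.4]
grip_width: 41.3
finger_force: 0.0
```

Call:
play_rows(commands=[{"x": 0, "y": 0, "z": 0, "twist": 0}, {"x": 0, "y": 0, "z": 0, "twist": 0}, {"x": 0, "y": 0, "z": 0, "twist": 0}, {"x": 0, "y": 0, "z": 0, "twist": 0}, {"x": 0, "y": 0, "z": 0, "twist": 0}, {"x": 0, "y": 0, "z": 0, "twist": 0}, {"x": 0, "y": 0, "z": 0, "twist": 0}, {"x": 0, "y": 0, "z": 0, "twist": 0}], jaw=1)

```text
time: 11.45
tool_pos: [450.7, 67.1, 159.4]
tcp_rot: [3.142, 0.0, 0.142]
contact_force: [0.5, -0.1, -0.3]
grip_width: 0.6
finger_force: 0.0
```

```bash
python3 - <<'E'
from h import *
go((478,71.6,59.5),8.1)
c=cap('wrist','w3')
h=cv2.cvtColor(c['pixels'],cv2.COLOR_RGB2HSV); m=cv2.inRange(h,(12,110,60),(30,255,255)); m[300:]=0; m[:,:250]=0;m[:,390:]=0
q=np.argwhere(m); print(q.min(0),q.max(0))
for r in (q[:,0].min(),q[:,0].max()):
  u=q[q[:,0]==np.clip(r,q[:,0].min()+4,q[:,0].max()-4)][:,1]; print(r,u.min(),u.max(),ray(c,u.mean(),r,40).round(1))
cv2.imwrite('pics/w3.png',c['pixels'][:,:,::-1])
E
```

```text
t 11.45 at [450.7  67.1 159.4] [179.99   0.     8.11] F [ 0.5 -0.1 -0.3] shift mm [27.7 -0.6 99.9] twist 0.01 w 0.6
[ 62 304] [184 334]
62 304 333 [571.1  85.   40. ]
184 306 333 [490.8  72.9  40. ]
```

View pics/w3.png

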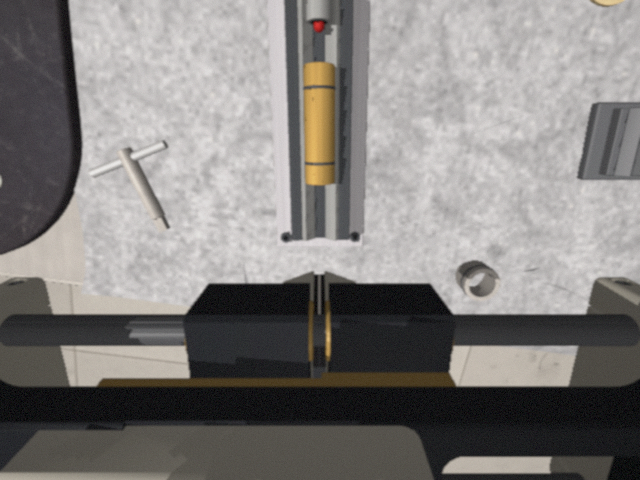

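The wrist view shows the pin lying straight in the groove (rows 62–184), clear of the plunger at (318,27), with the jaws shut behind it. I'll go down behind its end.

Call:
play_rows(commands=[{"x": 0.005, "y": 0, "z": 0.02, "twist": 0}, {"x": 0.012, "y": 0, "z": 0.045, "twist": 0}, {"x": 0.014, "y": 0, "z": 0.07, "twist": 0}, {"x": 0.014, "y": 0, "z": 0.085, "twist": 0}, {"x": 0.014, "y": 0, "z": 0.095, "twist": 0}, {"x": 0.014, "y": 0, "z": 0.098, "twist": 0}, {"x": 0.014, "y": 0, "z": 0.099, "twist": 0}, {"x": 0.014, "y": 0, "z": 0.099, "twist": 0}])

```text
time: 12.3
tool_pos: [464.9, 69.1, 61.0]
tcp_rot: [3.141, -0.001, 0.142]
contact_force: [-0.2, -0.9, 0.1]
grip_width: 0.3
finger_force: 0.0
```

```bash
python3 -c "
from h import *
go((481,72,60),8.1)"
```

```text
t 12.3 at [464.9  69.1  61. ] [ 1.7998e+02 -7.0000e-02  8.1100e+00] F [-0.2 -0.9  0.1] shift mm [16.3 -0.6  1. ] twist 0.01 w 0.3
```

Call:
play_rows(commands=[{"x": 0.005, "y": 0, "z": 0.001, "twist": 0}, {"x": 0.01, "y": 0, "z": 0.001, "twist": 0}, {"x": 0.014, "y": 0, "z": 0.001, "twist": 0}, {"x": 0.017, "y": 0, "z": 0.001, "twist": 0}, {"x": 0.02, "y": 0, "z": 0.001, "twist": 0}, {"x": 0.023, "y": 0, "z": 0.001, "twist": 0}, {"x": 0.026, "y": 0, "z": 0.001, "twist": 0}, {"x": 0.029, "y": 0, "z": 0.001, "twist": 0}])

```text
time: 13.1
tool_pos: [493.3, 73.2, 59.3]
tcp_rot: [-3.142, 0.0, 0.142]
contact_force: [-1.1, 0.1, 0.1]
grip_width: 0.5
finger_force: 0.6
```

```bash
python3 - <<'E'
from h import *
go((506,76,60),8.1)
c=cap('wrist','w4')
h=cv2.cvtColor(c['pixels'],cv2.COLOR_RGB2HSV); m=cv2.inRange(h,(12,110,60),(30,255,255)); m[300:]=0; m[:,:250]=0;m[:,390:]=0
q=np.argwhere(m); print(q.min(0),q.max(0))
for r in (q[:,0].min(),): print(ray(c,319,r,38).round(1))
a=c['pixels'][:330,160:480]; cv2.imwrite('pics/w4c.png',cv2.resize(a,None,fx=1.75,fy=1.75)[:,:,::-1])
E
```

```text
t 13.1 at [493.3  73.2  59.3] [-1.80e+02  2.00e-02  8.11e+00] F [-1.1  0.1  0.1] shift mm [13.  -0.9 -0.7] twist 0.01 w 0.5
[ 93 294] [281 343]
[584.3  86.5  38. ]
```

View pics/w4c.png

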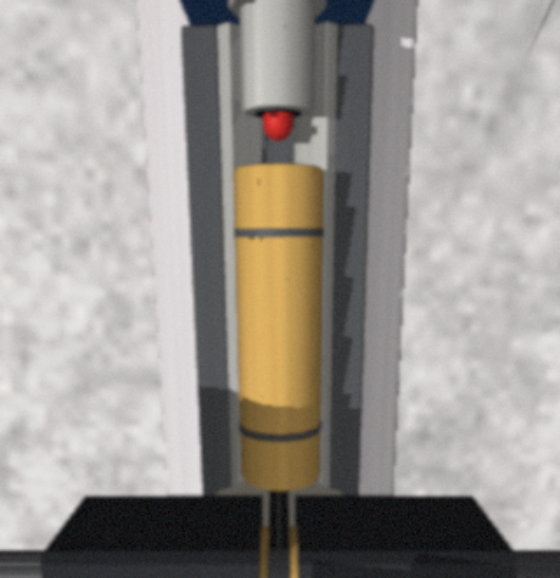

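The pin slides true with about 1 N of friction. Its front end is at crop row 163 and the hard face at row 108, a gap of about 12 mm. I'll continue slowly.

Call:
play_rows(commands=[{"x": 0.0015, "y": -0.0003, "z": 0, "twist": 0}, {"x": 0.003, "y": -0.0005, "z": 0, "twist": 0}, {"x": 0.0045, "y": -0.0005, "z": 0, "twist": 0}, {"x": 0.006, "y": -0.0005, "z": 0, "twist": 0}, {"x": 0.007, "y": -0.0005, "z": 0, "twist": 0}, {"x": 0.008, "y": -0.0005, "z": 0, "twist": 0}, {"x": 0.0085, "y": -0.0005, "z": 0, "twist": 0}, {"x": 0.009, "y": -0.0005, "z": 0, "twist": 0}])

```text
time: 13.95
tool_pos: [502.0, 74.9, 59.4]
tcp_rot: [3.142, 0.0, 0.142]
contact_force: [-0.9, -1.1, -0.4]
grip_width: 0.5
finger_force: 0.7
```

```bash
python3 - <<'E'
from h import *
go((506,76,60),8.1)
c=cap('wrist','w5')
h=cv2.cvtColor(c['pixels'],cv2.COLOR_RGB2HSV); m=cv2.inRange(h,(12,110,60),(30,255,255)); m[300:]=0; m[:,:250]=0;m[:,390:]=0
q=np.argwhere(m); print(q.min(0),q.max(0))
print(c['pixels'][50:100:2,317:321].mean(1).astype(int).tolist())
E
```

```text
t 13.95 at [502.   74.9  59.4] [1.7999e+02 1.0000e-02 8.1100e+00] F [-0.9 -1.1 -0.4] shift mm [ 4.1 -0.5 -0.6] twist 0.01 w 0.5
[ 93 295] [280 344]
[[182, 179, 176], [182, 181, 177], [181, 180, 176], [180, 179, 175], [180, 180, 176], [181, 178, 175], [181, 180, 176], [182, 180, 176], [182, 181, 176], [183, 181, 176], [182, 182, 177], [183, 182, 177], [183, 182, 176], [184, 182, 176], [183, 182, 177], [183, 182, 177], [182, 180, 177], [148, 147, 144], [68, 64, 63], [111, 27, 26], [158, 36, 34], [171, 60, 41], [192, 147, 81], [218, 174, 96], [218, 173, 95]]
```

Call:
play_rows(commands=[{"x": 0.0005, "y": 0, "z": 0, "twist": 0}, {"x": 0.001, "y": 0, "z": 0, "twist": 0}, {"x": 0.0014, "y": 0, "z": 0, "twist": 0}, {"x": 0.0018, "y": 0, "z": 0, "twist": 0}, {"x": 0.002, "y": 0, "z": 0, "twist": 0}, {"x": 0.002, "y": 0, "z": 0, "twist": 0}, {"x": 0.002, "y": 0, "z": 0, "twist": 0}, {"x": 0.002, "y": 0, "z": 0, "twist": 0}])

```text
time: 14.8
tool_pos: [504.0, 75.2, 59.4]
tcp_rot: [3.142, -0.0, 0.142]
contact_force: [-1.3, -1.0, -0.5]
grip_width: 0.7
finger_force: 0.5
```

Call:
play_rows(commands=[{"x": 0.0003, "y": 0, "z": 0, "twist": 0}, {"x": 0.0005, "y": 0, "z": 0, "twist": 0}, {"x": 0.0005, "y": 0, "z": 0, "twist": 0}, {"x": 0.0005, "y": 0, "z": 0, "twist": 0}, {"x": 0.0005, "y": 0, "z": 0, "twist": 0}, {"x": 0.0005, "y": 0, "z": 0, "twist": 0}, {"x": 0.0005, "y": 0, "z": 0, "twist": 0}, {"x": 0.0005, "y": 0, "z": 0, "twist": 0}])

```text
time: 15.6
tool_pos: [504.5, 75.3, 59.4]
tcp_rot: [3.142, -0.0, 0.142]
contact_force: [-2.0, -0.4, -0.3]
grip_width: 0.4
finger_force: 0.6
```

Call:
play_rows(commands=[{"x": 0.0003, "y": 0, "z": 0, "twist": 0}, {"x": 0.0005, "y": 0, "z": 0, "twist": 0}, {"x": 0.0005, "y": 0, "z": 0, "twist": 0}, {"x": 0.0005, "y": 0, "z": 0, "twist": 0}, {"x": 0.0005, "y": 0, "z": 0, "twist": 0}, {"x": 0.0005, "y": 0, "z": 0, "twist": 0}, {"x": 0.0005, "y": 0, "z": 0, "twist": 0}, {"x": 0.0005, "y": 0, "z": 0, "twist": 0}])

```text
time: 16.4
tool_pos: [505.0, 75.3, 59.4]
tcp_rot: [3.141, -0.0, 0.142]
contact_force: [-1.2, -0.0, -0.2]
grip_width: 0.9
finger_force: 0.5
```

```bash
python3 - <<'E'
from h import *
go((506,76,60),8.1)
c=cap('wrist','w6')
h=cv2.cvtColor(c['pixels'],cv2.COLOR_RGB2HSV); m=cv2.inRange(h,(12,110,60),(30,255,255)); m[300:]=0; m[:,:250]=0;m[:,390:]=0
q=np.argwhere(m); print(q.min(0),q.max(0))
print(c['pixels'][80:100,317:321].mean(1).astype(int).tolist())
E
```

```text
t 16.4 at [505.   75.3  59.4] [ 1.7999e+02 -1.0000e-02  8.1100e+00] F [-1.2 -0.  -0.2] shift mm [ 1.  -0.5 -0.6] twist 0.01 w 0.9
[ 94 295] [280 344]
[[181, 180, 176], [181, 179, 175], [182, 179, 175], [182, 180, 176], [181, 180, 175], [182, 181, 176], [181, 179, 175], [183, 181, 177], [182, 181, 176], [183, 183, 177], [182, 181, 177], [179, 177, 173], [165, 161, 154], [162, 142, 114], [189, 152, 90], [210, 166, 91], [217, 172, 94], [218, 174, 97], [218, 174, 96], [218, 174, 95]]
```

Call:
play_rows(commands=[{"x": 0.0002, "y": 0, "z": 0, "twist": 0}, {"x": 0.0003, "y": 0, "z": 0, "twist": 0}, {"x": 0.0003, "y": 0, "z": 0, "twist": 0}, {"x": 0.0003, "y": 0, "z": 0, "twist": 0}, {"x": 0.0003, "y": 0, "z": 0, "twist": 0}, {"x": 0.0003, "y": 0, "z": 0, "twist": 0}, {"x": 0.0003, "y": 0, "z": 0, "twist": 0}, {"x": 0.0003, "y": 0, "z": 0, "twist": 0}])

```text
time: 17.25
tool_pos: [505.2, 75.4, 59.4]
tcp_rot: [3.141, 0.0, 0.142]
contact_force: [-2.7, -0.3, 0.6]
grip_width: 0.4
finger_force: 1.2
```

Call:
play_rows(commands=[{"x": 0.0002, "y": 0, "z": 0, "twist": 0}, {"x": 0.0003, "y": 0, "z": 0, "twist": 0}, {"x": 0.0003, "y": 0, "z": 0, "twist": 0}, {"x": 0.0003, "y": 0, "z": 0, "twist": 0}, {"x": 0.0003, "y": 0, "z": 0, "twist": 0}, {"x": 0.0003, "y": 0, "z": 0, "twist": 0}, {"x": 0.0003, "y": 0, "z": 0, "twist": 0}, {"x": 0.0003, "y": 0, "z": 0, "twist": 0}])

```text
time: 18.05
tool_pos: [505.2, 75.4, 59.3]
tcp_rot: [3.142, 0.001, 0.142]
contact_force: [-5.3, -1.4, 1.3]
grip_width: 0.1
finger_force: 2.6
```

Call:
play_rows(commands=[{"x": 0.0002, "y": 0, "z": 0, "twist": 0}, {"x": 0.0003, "y": 0, "z": 0, "twist": 0}, {"x": 0.0003, "y": 0, "z": 0, "twist": 0}, {"x": 0.0003, "y": 0, "z": 0, "twist": 0}, {"x": 0.0003, "y": 0, "z": 0, "twist": 0}, {"x": 0.0003, "y": 0, "z": 0, "twist": 0}, {"x": 0.0003, "y": 0, "z": 0, "twist": 0}, {"x": 0.0003, "y": 0, "z": 0, "twist": 0}])

```text
time: 18.85
tool_pos: [505.2, 75.4, 59.3]
tcp_rot: [3.142, 0.001, 0.142]
contact_force: [-5.7, -1.0, 2.8]
grip_width: 0.3
finger_force: 3.0
```

Call:
play_rows(commands=[{"x": 0.0002, "y": 0, "z": 0, "twist": 0}, {"x": 0.0002, "y": 0, "z": 0, "twist": 0}, {"x": 0.0002, "y": 0, "z": 0, "twist": 0}, {"x": 0.0002, "y": 0, "z": 0, "twist": 0}, {"x": 0.0002, "y": 0, "z": 0, "twist": 0}, {"x": 0.0002, "y": 0, "z": 0, "twist": 0}, {"x": 0.0002, "y": 0, "z": 0, "twist": 0}, {"x": 0.0002, "y": 0, "z": 0, "twist": 0}])

```text
time: 19.65
tool_pos: [505.3, 75.4, 59.3]
tcp_rot: [3.142, 0.002, 0.142]
contact_force: [-6.9, -2.9, 2.3]
grip_width: 0.6
finger_force: 3.3
```

Call:
play_rows(commands=[{"x": 0.0002, "y": 0, "z": 0, "twist": 0}, {"x": 0.0002, "y": 0, "z": 0, "twist": 0}, {"x": 0.0002, "y": 0, "z": 0, "twist": 0}, {"x": 0.0002, "y": 0, "z": 0, "twist": 0}, {"x": 0.0002, "y": 0, "z": 0, "twist": 0}, {"x": 0.0002, "y": 0, "z": 0, "twist": 0}, {"x": 0.0002, "y": 0, "z": 0, "twist": 0}, {"x": 0.0002, "y": 0, "z": 0, "twist": 0}])

```text
time: 20.45
tool_pos: [505.3, 75.4, 59.3]
tcp_rot: [3.142, 0.002, 0.142]
contact_force: [-6.7, -3.0, 3.9]
grip_width: 0.2
finger_force: 3.6
```

Call:
play_rows(commands=[{"x": 0, "y": 0, "z": 0, "twist": 0}, {"x": 0, "y": 0, "z": 0, "twist": 0}, {"x": 0, "y": 0, "z": 0, "twist": 0}, {"x": 0, "y": 0, "z": 0, "twist": 0}, {"x": 0, "y": 0, "z": 0, "twist": 0}, {"x": 0, "y": 0, "z": 0, "twist": 0}, {"x": 0, "y": 0, "z": 0, "twist": 0}, {"x": 0, "y": 0, "z": 0, "twist": 0}])

```text
time: 21.25
tool_pos: [505.3, 75.4, 59.3]
tcp_rot: [-3.142, 0.002, 0.142]
contact_force: [-6.4, -1.8, 3.4]
grip_width: 0.6
finger_force: 3.6
```

Call:
play_rows(commands=[{"x": 0.0002, "y": 0, "z": 0, "twist": 0}, {"x": 0.0004, "y": 0, "z": 0, "twist": 0}, {"x": 0.0004, "y": 0, "z": 0, "twist": 0}, {"x": 0.0004, "y": 0, "z": 0, "twist": 0}, {"x": 0.0004, "y": 0, "z": 0, "twist": 0}, {"x": 0.0004, "y": 0, "z": 0, "twist": 0}, {"x": 0.0004, "y": 0, "z": 0, "twist": 0}, {"x": 0.0004, "y": 0, "z": 0, "twist": 0}])

```text
time: 22.05
tool_pos: [505.3, 75.4, 59.3]
tcp_rot: [-3.142, 0.003, 0.142]
contact_force: [-7.6, -2.8, 4.0]
grip_width: 0.5
finger_force: 4.2
```

```bash
python3 - <<'E'
from h import *
for i in range(4):
    o=bot.get_obs(); f=o['contact_force']; print(f.round(1), 'axial',round(-(f[0]*.99+f[1]*.141),2))
E
```

```text
[-7.6 -2.8  4. ] axial 7.94
[-7.6 -2.8  4. ] axial 7.94
[-7.6 -2.8  4. ] axial 7.94
[-7.6 -2.8  4. ] axial 7.94
```

Call:
play_rows(commands=[{"x": 0.0002, "y": 0, "z": 0, "twist": 0}, {"x": 0.0002, "y": 0, "z": 0, "twist": 0}, {"x": 0.0002, "y": 0, "z": 0, "twist": 0}, {"x": 0.0002, "y": 0, "z": 0, "twist": 0}, {"x": 0.0002, "y": 0, "z": 0, "twist": 0}, {"x": 0.0002, "y": 0, "z": 0, "twist": 0}, {"x": 0.0002, "y": 0, "z": 0, "twist": 0}, {"x": 0.0002, "y": 0, "z": 0, "twist": 0}])

```text
time: 22.85
tool_pos: [505.3, 75.4, 59.3]
tcp_rot: [-3.142, 0.003, 0.142]
contact_force: [-8.3, -2.7, 5.2]
grip_width: 0.2
finger_force: 4.5
```

Call:
play_rows(commands=[{"x": -0.001, "y": 0, "z": 0, "twist": 0}, {"x": -0.003, "y": 0, "z": 0, "twist": 0}, {"x": -0.008, "y": 0, "z": 0, "twist": 0}, {"x": -0.015, "y": 0, "z": -0.005, "twist": 0}, {"x": -0.025, "y": 0, "z": -0.03, "twist": 0}, {"x": -0.04, "y": 0, "z": -0.06, "twist": 0}, {"x": -0.05, "y": 0, "z": -0.09, "twist": 0}, {"x": -0.055, "y": 0, "z": -0.1, "twist": 0}])

```text
time: 23.65
tool_pos: [452.9, 67.8, 162.3]
tcp_rot: [3.141, -0.005, 0.142]
contact_force: [-1.0, 0.1, -0.1]
grip_width: 0.6
finger_force: 0.0
```

```bash
python3 - <<'E'
from h import *
go((506,76,60),8.1)
c=cap('wrist','w7')
a=c['pixels'][:240,200:440]; cv2.imwrite('pics/w7c.png',cv2.resize(a,None,fx=2.5,fy=2.5)[:,:,::-1])
E
```

```text
t 23.65 at [452.9  67.8 162.3] [179.95  -0.31   8.11] F [-1.   0.1 -0.1] shift mm [ 53.1  -0.7 102.6] twist 0.01 w 0.6
```

View pics/w7c.png

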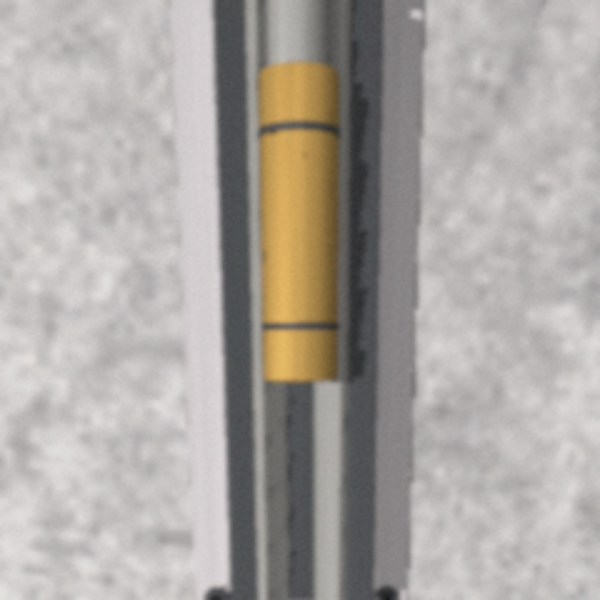

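The pin lies straight in the groove with its front end, at crop row 62, flush against the sleeve. No red is visible, and the robot is clear. I'll hand the job in.

```bash
python3 -c "
from plant import bot
print(bot.close_job())"
```

```text
the job is handed in; nothing more can be done
None
```

The pin is lying in the groove against the hard stop with the plunger pushed fully in; I pressed it at about 8–9 N for over half a second, backed the arm clear, and handed the job in at about 24 s (no verdict was returned).

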